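# Cover the treat pot with the top lid of the spring caddy

### The arm

A 6-joint arm with a two-finger parallel gripper is mounted at the origin on the work surface. World frame = base frame: x ahead of the robot, y to its left, z up, the work surface at z = 0. Lengths are in mm, angles in rad, forces in N, time in s.
With the tool pointing down it reaches from about 350 to 850 mm from the base axis. Payload 8.1 kg.
Tool frame: the origin (TCP) lies between the finger pads; the fingertips stand 11 mm ahead of it and the grasp point (between the pads) lies 8 mm behind it; z points along the fingers, y is the line along which they close (so a half turn about z gives the same grasp; the last joint's range is limited). The gripper opens to 93 mm and grips with 3 to 60 N. Pads are 15 mm wide; open, the fingers measure 128 mm over their backs; the gripper's body (75 mm by 188 mm) begins 65 mm behind the grasp point.
Start: joints at [-1.416, 0.13, 1.488, -0, 1.523, -0.085], TCP at [142.525, -582.831, 229.635] pointing down, gripper open.
Joint ranges: [-2.96, 2.96], [-0.89, 2.26], [0.02, 2.5], [-1.34, 4.48], [0, 2.73], [-2.66, 2.66]. Speed limits (rad/s): [2.39, 2.39, 2.79, 3.14, 3.14, 3.14].

### API

Orientations are given as a unit quaternion [w, x, y, z].
In Python, from rig import telemetry, vision, order gives the robot as it stands. The module is installed in compiled form; this text tells all that it offers.
- The arm moves only by the tool move_arm, never from a script. Its argument "increments" is a list of rows, each a list of 4 numbers: the shift along the world's x, y, z scaled (see below), then the turn about the world's z scaled (see below). A call has 1 to 20 rows; each row is the pose to reach, as a shift and turn from the pose commanded when the call began; what a row does not reach only later rows make up. The controller multiplies each number of a shift by 12 cm and each number of a turn by 90 degrees. A row lasts 1/12 s, in which the tool goes at most 41.7 mm and 7.16 degrees, less where a joint would pass 70% of its speed; a pose out of reach is approached as far as the arm can. A call with a number of a shift or a turn outside -1 to 1 is refused whole. A call with a gripper value outside its range is refused whole. "grip" is the opening, from 0 (shut) to 1 (fully open), set as the call begins (left out, the last holds). The fingers move at their own pace and stop on an object; the grip force is fixed at half the most. Time passes only in rows, so rows that repeat a pose let the fingers close. It gives the time, the measured TCP pose, the force, the opening and the grip force at its end, in the units of the state.
- telemetry.get_obs(): the state, without advancing time (a new reading comes with each control period).
- vision.grab_frame(name): name is "side" or "top" or "wrist"; returns a dict with "img" (420x560x3 uint8, red, green, blue), "depth" (420x560 float32, mm along the optical axis (not along the pixel's ray), 0 where there is no reading), "fx", "fy", "cx", "cy" (pixels), "T" (4x4, takes a point from camera to world coordinates). Camera axes: x right, y down, z forward; pixel columns grow to the right and rows downward; lengths in mm; the calibration is good to about 2 mm. A picture is of the moment at which its call begins.
- order.hand_in(): hands the job in; it is judged then, once.
The state is a dict: "clock": time; "q": joint angles; "joint_velocities": joint speeds; "joint_efforts": joint torques, N m; "eef_pos": TCP position; "orientation": TCP orientation; "wrist_force": force on the tool from outside, world axes, zero at the start; "moment": the same for the moment, N m; "width": finger opening in mm; "grasp_force": force on a finger pad.
Only numpy, scipy, OpenCV 4.12 (cv2) and the standard library are available. Lean on these libraries where they do the work, as an engineer would, in place of code of your own. Each camera call takes 0.05 s, during which the arm holds its last target. There are 200 camera calls.

### The job

Lift the top marble lid out of the spring-loaded lid caddy, so that the next lid rises into its place, and set it down (do not drop it) flat and centred on the mouth of the small open ceramic treat pot. Take just that one lid: the others stay in the caddy, and the pot stays standing about where it is.

Things in the scene. Friction and masses are not known exactly. Their poses are not given: they have to be found in the camera images.
- caddy: Fixed grey caddy holding a stack of four equal lids on a spring. Base 100 x 80 mm; four steel posts (8 mm thick, tops at z 84 mm) at x +-30, y +-21 mm; a panel at each x end (x +-36 to 42, 50 mm wide, top at 78 mm). The y sides are open, 51 mm free between posts: grip the lid along the caddy's y axis. Origin: centre of the base's underside, z up.
- lid_top: Top lid of the stack: plain marble disc, 60 mm across, 16 mm thick, about 120 g. Origin: centre of its underside, z up. In the caddy its top is about 92 mm above the worktop, some 8 mm clear of the posts. An equal lid lies directly beneath: keep fingertips above this lid's underside. It lifts straight up.
- lift (a joint): Height of the caddy's spring platform under the lids, m: about 0 with four lids (a few mm lower if the top lid is heavy), 0.016 with three, 0.032 with two. The spring is soft, about 74 N/m (one lid's weight per lid thickness), and yields if pressed.
- pot: Small open white ceramic treat pot, loose, about 300 g, without handle: 55 mm high, belly 58 mm across, narrower at the rim, which is 45 mm across outside and 36 mm inside. Origin: centre of its underside; z up, rim 55 mm above the origin. The taller straight stainless cup is not the pot.
Mind the look-alikes: they are no part of the job. What is shaped like the lid_top but green is not meant. Leave any yellow look-alike of the caddy alone.

How it is judged (in metres and radians):
On the way, in this order (a step that is already met when the one before it is completed fails the run):
1. the top lid is lifted out of the caddy and the next lid has risen into its place (z of lid_top in the frame of caddy above 0.105 m and value of joint lift between 0.01 and 0.023 m), for 0.1 s.
2. the lid is brought down onto the pot while still held (less than 10 mm above the rim when let go) (horizontal distance between lid_top and pot below 0.012 m and z of lid_top in the frame of pot between 0.05 and 0.065 m and contact force between lid_top and the fingers above 0.5 N), for 0.05 s.
At the end, for the whole second after the job is handed in: The lid lies flat (within 10 degrees) and at rest on the pot's rim, its centre within 12 mm of the pot's axis; the pot stands upright within 40 mm of where it was; the other three lids are still in the caddy, its platform risen by one lid (joint lift between 10 and 23 mm) (horizontal distance between lid_top and pot below 0.012 m and z of lid_top in the frame of pot between 0.051 and 0.059 m and angle between each of lid_top, pot's own z axis and vertical below 0.17 rad and distance of pot from where it was at the start of the episode below 0.04 m and linear speed of lid_top below 0.03 m/s and value of joint lift between 0.01 and 0.023 m); the robot touches nothing.
It also fails if it takes over 35 s, if anything falls off the work surface, if the arm or the gripper's body presses on something with over 40 N, if the wrist force passes 120 N, or if a joint passes its speed limit or range.

## Working session

There is one attempt and no reset: what is moved stays moved. The work goes in short steps, Python scripts to look and compute and a tool call to move; the robot and the scene stay as the last step left them, time stands still between calls to the robot, and variables do not carry over. Pictures are saved under pics/ and viewed, at most 10 in all, crops included, and the job is handed in when it is done.

Besides the shell and the picture viewer there is one more tool, called after "Emit:" in YAML: its name, and indented under it one key for each argument. move_arm: Moves the arm, as the interface text tells. Its arguments: {"type":"object","properties":{"increments":{"type":"array","items":{"type":"array","items":{"type":"number"}}},"grip":{"type":"number"}},"required":["increments"]}

```bash
mkdir -p pics; python3 - <<'E'
from rig import telemetry, vision
import numpy as np,cv2
for n in("top","side"):
    f=vision.grab_frame(n); cv2.imwrite(f"pics/{n}0.png",f["img"][:,:,::-1]); np.savez(f"{n}0.npz",**f)
    print(n,f["fx"],f["fy"],f["cx"],f["cy"],np.round(f["T"],3).tolist())
print(telemetry.get_obs())
E
```

```text
top 534.7647959136334 534.7647959136334 273.84462446660547 207.84573444435574 [[-0.014, -0.999, 0.03, 426.792], [-1.0, 0.014, 0.007, -4.84], [-0.007, -0.03, -1.0, 1041.156], [0.0, 0.0, 0.0, 1.0]]
side 476.5867181753124 476.5867181753124 281.6407794449258 206.3648178230026 [[-0.974, -0.151, 0.168, 312.314], [-0.224, 0.568, -0.792, 753.857], [0.025, -0.809, -0.587, 625.38], [0.0, 0.0, 0.0, 1.0]]
{'clock': 0.1, 'q': array([-1.41640575e+00,  1.31052788e-01,  1.48913483e+00, -4.10278736e-05,
        1.52298564e+00, -8.54242107e-02]), 'joint_velocities': array([ 0.00094239, -0.00101241, -0.00230399,  0.00175529,  0.00035818,
        0.00079283]), 'joint_efforts': array([ 4.15065433e-04, -5.61344755e+01, -4.93095052e+01,  7.69213820e-02,
        2.91385897e-02, -7.78306298e-05]), 'eef_pos': array([ 142.433558  , -582.36167833,  228.73146667]), 'orientation': array([-7.89125838e-04,  9.92819288e-01,  1.19621221e-01, -4.77242655e-05]), 'wrist_force': array([-0.42476949, -0.14655401,  1.0757865 ]), 'moment': array([-0.03018278, -0.02738568, -0.03094843]), 'grasp_force': 0.0, 'width': 92.55654620709774}
```

View pics/top0.png

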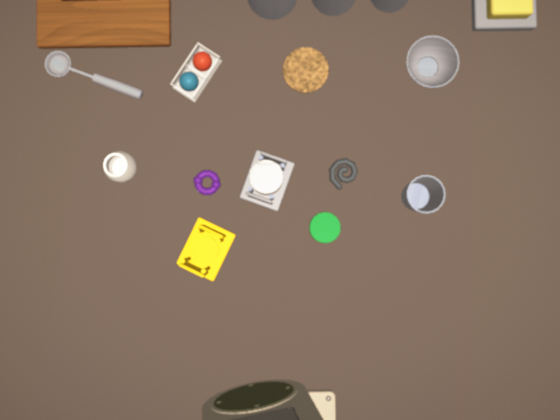

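View pics/side0.png

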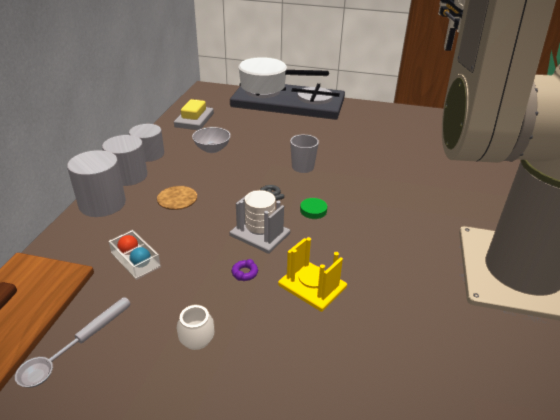

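The top view has the grey caddy with the white lid at (267,178), its yellow look-alike at (206,250), the green disc at (325,227), the white pot at (119,167) and the straight steel cup at (425,195). By colour and shape, the grey caddy, white lid and handleless white pot fit the description. I'll measure them and confirm in one crop.

```bash
cat > h.py <<'E'
import numpy as np,cv2
def ray(f,u,v,z):
    d=f["T"][:3,:3]@np.array([(u-f["cx"])/f["fx"],(v-f["cy"])/f["fy"],1]); o=f["T"][:3,3]
    return o+d*(z-o[2])/d[2]
def cloud(f):
    v,u=np.mgrid[:420,:560]; d=f["depth"].astype(float)
    p=np.stack([(u-f["cx"])/f["fx"]*d,(v-f["cy"])/f["fy"]*d,d],-1)
    return p@f["T"][:3,:3].T+f["T"][:3,3]
E
python3 - <<'E'
from h import *
f=dict(np.load("top0.npz")); s=dict(np.load("side0.npz"))
P=cloud(f); hsv=cv2.cvtColor(f["img"],cv2.COLOR_RGB2HSV)
def roi(m,u0,v0,r):
    k=np.zeros((420,560),bool); k[v0-r:v0+r,u0-r:u0+r]=1; return m&k&(f["depth"]>0)
def fit(m,z,name):
    c=max(cv2.findContours(m.astype(np.uint8),cv2.RETR_EXTERNAL,cv2.CHAIN_APPROX_NONE)[0],key=len)[:,0]
    w=np.array([ray(f,u,v,z)[:2] for u,v in c],np.float32)
    print(name,len(c),"circ",cv2.minEnclosingCircle(w),"rect",cv2.minAreaRect(w),"ell",cv2.fitEllipse(w))
m=roi(P[...,2]>88,267,178,26); print(P[m].mean(0),np.percentile(P[m][:,2],[5,50,95])); fit(m,92,"lid")
fit(roi((hsv[...,2]>200)&(P[...,2]>80),267,178,30),92,"lidcol")
fit(roi((hsv[...,2]>130)&(hsv[...,1]<60),267,180,36),6,"base")
m=roi((P[...,2]>50)&(P[...,2]<62),119,167,24); print(P[m].mean(0),m.sum(),np.percentile(P[m][:,2],[5,50,95])); fit(m,55,"potrim")
# post tops
m=roi((P[...,2]>70)&(P[...,2]<87),267,178,40); fit(m,81,"posts/panels")
# side view lid + pot
hs=cv2.cvtColor(s["img"],cv2.COLOR_RGB2HSV);Q=cloud(s)
k=np.zeros((420,560),bool);k[180:245,225:300]=1
m=k&(abs(Q[...,2]-92)<2.5); print("side lidtop",m.sum(),Q[m].mean(0),(Q[m].min(0)+Q[m].max(0))/2)
k[:]=0;k[295:350,170:222]=1
m=k&(abs(Q[...,2]-55)<2.5); print("side rim",m.sum(),(Q[m].min(0)+Q[m].max(0))/2,np.ptp(Q[m],axis=0))
a=cv2.resize(f["img"][140:215,225:310],None,fx=6,fy=6); b=cv2.resize(f["img"][140:215,90:145],None,fx=6,fy=6)
cv2.imwrite("pics/crop.png",np.hstack([a,b])[:,:800,::-1])
E
```

```text
[512.66868246  15.57721577  91.02013795] [88.67365502 90.96926722 93.6029496 ]
lid 93 circ ((512.4614868164062, 15.671478271484375), 29.71104621887207) rect ((512.466064453125, 15.390972137451172), (58.726234436035156, 57.06467819213867), 89.16688537597656) ell ((512.5961303710938, 15.681925773620605), (57.26099395751953, 57.78025817871094), 127.91366577148438)
lidcol 107 circ ((509.8851318359375, 19.946504592895508), 34.70570373535156) rect ((512.2236328125, 15.56298828125), (58.86599349975586, 58.807430267333984), 80.53961181640625) ell ((511.586181640625, 16.646846771240234), (56.946388244628906, 62.45916748046875), 34.368934631347656)
base 174 circ ((512.494140625, 14.449304580688477), 63.94533920288086) rect ((512.5517578125, 14.814849853515625), (83.79017639160156, 103.9780502319336), 69.64861297607422) ell ((512.5032958984375, 14.812886238098145), (94.92329406738281, 121.12665557861328), 70.3502426147461)
[541.26376603 295.6916715   53.97221737] 181 [50.90328059 53.87082955 57.2723767 ]
potrim 69 circ ((541.4784545898438, 294.1121520996094), 23.480852127075195) rect ((541.739013671875, 295.275634765625), (44.88824462890625, 43.1507453918457), 44.42988204956055) ell ((541.5571899414062, 295.1302795410156), (42.87178421020508, 44.230289459228516), 168.50778198242188)
posts/panels 82 circ ((543.0654296875, 4.413180351257324), 24.766786575317383) rect ((542.9281005859375, 4.386722564697266), (48.97727966308594, 18.336408615112305), 69.42906951904297) ell ((542.3213500976562, 4.035127639770508), (20.701305389404297, 48.796085357666016), 159.05393981933594)
side lidtop 250 [512.37101749  19.21205449  90.3187102 ] [512.94659515  17.68370988  90.7917807 ]
side rim 142 [542.27181113 297.4817171   54.08473068] [43.09989033 45.45749048  3.13115492]
```

View pics/crop.png

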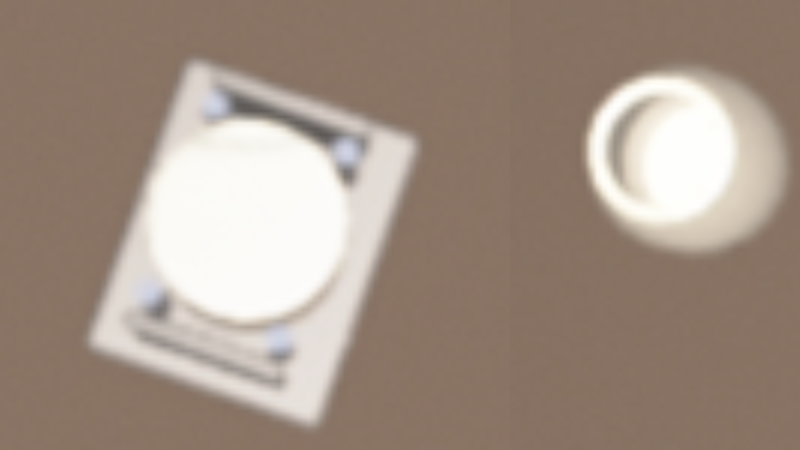

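The crop shows the white lid in the grey caddy, with the steel posts and the long axis tilted, and the round open white pot. The targets are confirmed.
- **Lid:** about (512.5, 15.5), top z about 91.
- **Caddy y axis:** at 69.6°.
- **Pot rim:** about (541.6, 295.5).

The tool's y axis is now at 103.7°. I'll turn it +145.9°, which keeps joint 6 away from its limit.

Emit:
move_arm:
  increments:
    - [0.15,0.25,0,0.08]
    - [0.31,0.5,0,0.16]
    - [0.46,0.75,0,0.24]
    - [0.616,0.997,0,0.324]
    - [0.616,0.997,0,0.324]
  grip: 1

```text
clock: 0.52
eef_pos: [219.1, -458.8, 228.9]
orientation: [-0.001, 0.929, 0.371, 0.001]
wrist_force: [-0.1, 0.4, 0.1]
width: 93.4
grasp_force: 0.0
```

Emit:
move_arm:
  increments:
    - [0.15,0.25,0,0.08]
    - [0.31,0.5,0,0.16]
    - [0.46,0.75,0,0.24]
    - [0.616,0.997,0,0.324]
    - [0.616,0.997,0,0.324]

```text
clock: 0.93
eef_pos: [292.7, -339.4, 229.4]
orientation: [-0.001, 0.805, 0.593, 0.001]
wrist_force: [-0.3, 0.6, -0.3]
width: 93.0
grasp_force: 0.0
```

Emit:
move_arm:
  increments:
    - [0.15,0.25,0,0.08]
    - [0.31,0.5,0,0.16]
    - [0.46,0.75,0,0.24]
    - [0.616,0.997,0,0.324]
    - [0.616,0.997,0,0.324]

```text
clock: 1.35
eef_pos: [366.5, -219.9, 229.5]
orientation: [-0.0, 0.63, 0.776, 0.001]
wrist_force: [0.5, -0.2, -0.3]
width: 93.0
grasp_force: 0.0
```

Emit:
move_arm:
  increments:
    - [0.15,0.25,0,0.08]
    - [0.31,0.5,0,0.16]
    - [0.46,0.75,0,0.24]
    - [0.616,0.997,0,0.324]
    - [0.616,0.997,0,0.324]

```text
clock: 1.77
eef_pos: [440.1, -100.7, 229.4]
orientation: [-0.0, 0.415, 0.91, 0.001]
wrist_force: [0.2, -0.0, 0.0]
width: 92.6
grasp_force: 0.0
```

Emit:
move_arm:
  increments:
    - [0.15,0.25,0,0.08]
    - [0.31,0.5,0,0.16]
    - [0.46,0.75,0,0.24]
    - [0.616,0.997,0,0.324]
    - [0.616,0.997,0,0.324]
    - [0.616,0.997,0,0.324]
    - [0.616,0.997,0,0.324]
    - [0.616,0.997,0,0.324]

```text
clock: 2.43
eef_pos: [511.7, 13.7, 229.4]
orientation: [-0.0, 0.18, 0.984, -0.0]
wrist_force: [0.5, -0.4, 0.3]
width: 93.1
grasp_force: 0.0
```

```bash
python3 - <<'E'
from rig import telemetry
import numpy as np
o=telemetry.get_obs(); w,x,y,z=o["orientation"]; print(o["clock"],o["eef_pos"],o["q"],"tool y deg",np.degrees(np.arctan2(w*w-x*x+y*y-z*z,2*(x*y-w*z))))
E
```

```text
2.4333 [511.700602    13.74791033 229.43597941] [-7.28982014e-02 -1.08838308e-01  1.72952852e+00 -5.99922952e-04
  1.52146436e+00 -1.28263817e+00] tool y deg 69.3147068859312
```

Emit:
move_arm:
  increments:
    - [0.003,0.01,-0.2,0]
    - [0.007,0.018,-0.45,0]
    - [0.007,0.018,-0.7,0]
    - [0.007,0.018,-0.9,0]
    - [0.007,0.018,-1,0]
    - [0.007,0.018,-1,0]
    - [0.007,0.018,-1,0]

```text
clock: 3.02
eef_pos: [512.8, 16.7, 110.0]
orientation: [-0.0, 0.179, 0.984, -0.0]
wrist_force: [0.9, -0.6, 0.3]
width: 92.8
grasp_force: 0.0
```

```bash
python3 - <<'E'
from rig import telemetry,vision
import cv2
print(telemetry.get_obs()["eef_pos"])
a=vision.grab_frame("side")["img"]
cv2.imwrite("pics/s1.png",cv2.resize(a[130:280,180:380],None,fx=4,fy=4)[:,:,::-1])
E
```

```text
[512.7689236   16.69418453 110.03457196]
```

View pics/s1.png

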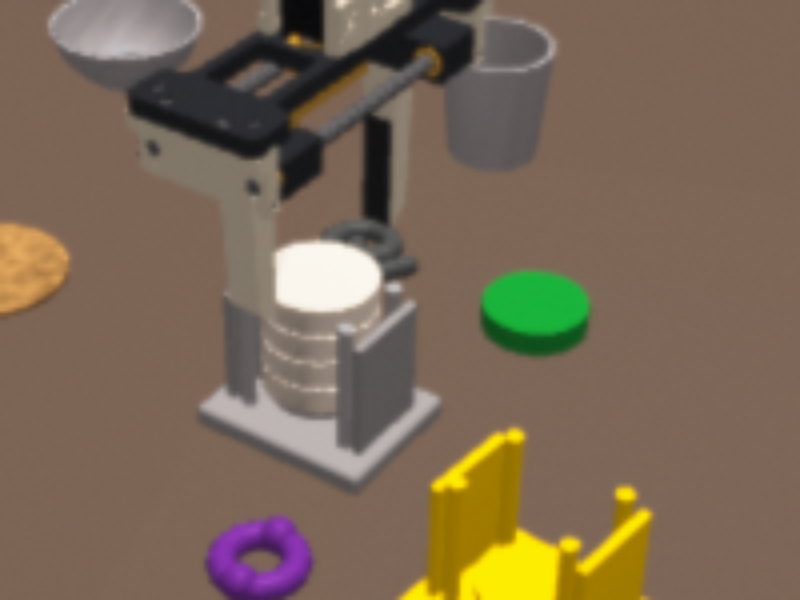

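The fingers straddle the lid on the open y sides: the near finger at (250,250), the far one at (380,170), and the lid at (320,280). I'll descend 19.5 mm and then close.

Emit:
move_arm:
  increments:
    - [0,-0.005,-0.06,0]
    - [0,-0.005,-0.12,0]
    - [0,-0.005,-0.163,0]
    - [0,-0.005,-0.163,0]
    - [0,-0.005,-0.163,0]

```text
clock: 3.48
eef_pos: [512.6, 17.0, 89.6]
orientation: [-0.0, 0.178, 0.984, -0.0]
wrist_force: [-0.9, -0.4, -0.2]
width: 92.8
grasp_force: 0.0
```

Emit:
move_arm:
  increments:
    - [0,0,0,0]
    - [0,0,0,0]
    - [0,0,0,0]
    - [0,0,0,0]
    - [0,0,0,0]
    - [0,0,0,0]
    - [0,0,0,0]
    - [0,0,0,0]
  grip: 0

```text
clock: 4.15
eef_pos: [513.0, 16.9, 90.1]
orientation: [0.0, 0.178, 0.984, -0.0]
wrist_force: [0.0, 0.0, -0.5]
width: 59.5
grasp_force: 30.0
```

Gripped at 59.5 mm and 30 N. Now I'll lift straight up, slowly at first.

Emit:
move_arm:
  increments:
    - [0,0,0.03,0]
    - [0,0,0.07,0]
    - [0,0,0.12,0]
    - [0,0,0.2,0]
    - [0,0,0.3,0]
    - [0,0,0.4,0]
    - [0,0,0.5,0]
    - [0,0,0.6,0]
    - [0,0,0.7,0]
    - [0,0,0.7,0]
    - [0,0,0.7,0]
    - [0,0,0.7,0]

```text
clock: 5.15
eef_pos: [512.7, 16.9, 173.7]
orientation: [-0.0, 0.178, 0.984, -0.0]
wrist_force: [-0.1, -0.3, -1.8]
width: 59.3
grasp_force: 30.0
```

```bash
python3 - <<'E'
from rig import telemetry,vision
import cv2,numpy as np
from h import *
o=telemetry.get_obs();print(o["eef_pos"],o["wrist_force"],o["width"])
f=vision.grab_frame("side");a=f["img"]
cv2.imwrite("pics/s2.png",cv2.resize(a[110:260,180:380],None,fx=4,fy=4)[:,:,::-1])
Q=cloud(f); m=(abs(Q[...,0]-513)<12)&(abs(Q[...,1]-16)<12)
print(np.histogram(Q[m][:,2],bins=np.arange(60,200,4)))
# lid side face: white pixels around, height range
hs=cv2.cvtColor(a,cv2.COLOR_RGB2HSV)
m=(np.hypot(Q[...,0]-513,Q[...,1]-16)<33)&(hs[...,1]<50)&(hs[...,2]>140)
print(np.histogram(Q[m][:,2],bins=np.arange(60,200,4))[0])
E
```

```text
[512.71644135  16.93096505 173.67069651] [-0.11836822 -0.25580748 -1.78517465] 59.33172037759919
(array([ 0,  0,  0,  0,  0,  0,  0, 77,  6,  0,  0,  0,  0,  0,  0,  0,  0,
        0,  0,  0,  0,  0,  0,  0,  0,  0,  0,  5, 72,  0,  0,  0,  0,  0]), array([ 60,  64,  68,  72,  76,  80,  84,  88,  92,  96, 100, 104, 108,
       112, 116, 120, 124, 128, 132, 136, 140, 144, 148, 152, 156, 160,
       164, 168, 172, 176, 180, 184, 188, 192, 196]))
[ 13  10  17  27  34  21  28 398  36   0   0   0   0   0   0   0   0   0
   0   0   0   0   0   0   5  26  25  59 275   0   0   0   0   0]
```

View pics/s2.png

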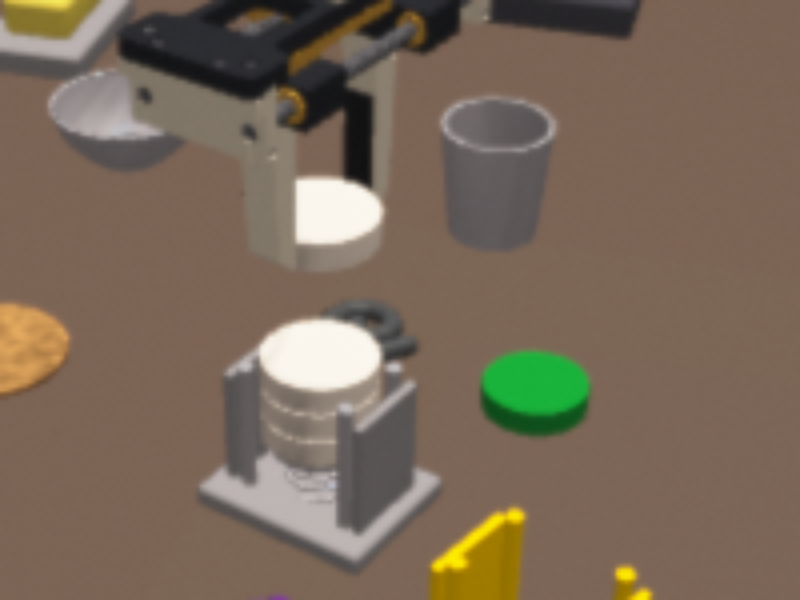

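The lid is held level at (330,220), and the three others have risen, with their top near z 91 at (320,355). The lid's underside is about 15 mm below the TCP. Next I'll carry it +29, +279.5 mm to the pot.

Emit:
move_arm:
  increments:
    - [0.01,0.1,0,0]
    - [0.03,0.28,0,0]
    - [0.05,0.5,0,0]
    - [0.07,0.72,0,0]
    - [0.09,0.94,0,0]
    - [0.09,0.94,0,0]

```text
clock: 5.7
eef_pos: [523.1, 134.5, 173.2]
orientation: [-0.001, 0.176, 0.984, 0.001]
wrist_force: [0.9, 0.1, -1.9]
width: 59.2
grasp_force: 30.0
```

Emit:
move_arm:
  increments:
    - [0.02,0.2,0,0]
    - [0.04,0.42,0,0]
    - [0.06,0.64,0,0]
    - [0.08,0.84,0,0]
    - [0.1,0.94,0,0]
    - [0.1,0.94,0,0]

```text
clock: 6.2
eef_pos: [535.3, 244.9, 173.3]
orientation: [-0.001, 0.176, 0.984, 0.0]
wrist_force: [0.5, -1.1, -0.8]
width: 59.5
grasp_force: 30.0
```

Emit:
move_arm:
  increments:
    - [0.01,0.15,-0.05,0]
    - [0.03,0.28,-0.15,0]
    - [0.05,0.4,-0.3,0]
    - [0.05,0.448,-0.45,0]
    - [0.05,0.448,-0.55,0]
    - [0.05,0.448,-0.62,0]
    - [0.05,0.448,-0.62,0]
    - [0.05,0.448,-0.62,0]
    - [0.05,0.448,-0.62,0]

```text
clock: 6.95
eef_pos: [542.6, 295.8, 100.9]
orientation: [0.001, 0.178, 0.984, 0.0]
wrist_force: [0.1, 0.5, -0.4]
width: 59.1
grasp_force: 30.0
```

```bash
python3 - <<'E'
from rig import telemetry,vision
import cv2,numpy as np
from h import *
o=telemetry.get_obs();print(o["clock"],o["eef_pos"],o["wrist_force"],o["width"],o["q"])
f=vision.grab_frame("side");a=f["img"]
cv2.imwrite("pics/s3.png",cv2.resize(a[220:370,110:310],None,fx=4,fy=4)[:,:,::-1])
Q=cloud(f)
hs=cv2.cvtColor(a,cv2.COLOR_RGB2HSV)
m=(np.hypot(Q[...,0]-542,Q[...,1]-296)<33)&(hs[...,1]<60)&(hs[...,2]>140)
print(np.histogram(Q[m][:,2],bins=np.arange(20,120,4))[0])
for lo,hi in((22,36),(94,110)):
    k=m&(Q[...,2]>lo)&(Q[...,2]<hi); print(lo,Q[k].min(0),Q[k].max(0),k.sum())
E
```

```text
6.95 [542.59814751 295.81264247 100.91599584] [ 0.1212252   0.49832749 -0.44780035] 59.058343635548 [ 4.16297113e-01  2.69306869e-01  1.57061130e+00 -1.86765801e-04
  1.30011840e+00 -7.96537660e-01]
[107  87  75 116 122 100  87  65 104   0   0   0   0   0   0   1  40  47
  47 347 448   0   2   3]
22 [513.43676616 270.16914464  22.05506618] [571.67289014 326.26029526  35.99922575] 332
94 [513.39278432 267.3933759   94.41598671] [563.43754751 328.7249557  109.49362932] 820
```

View pics/s3.png

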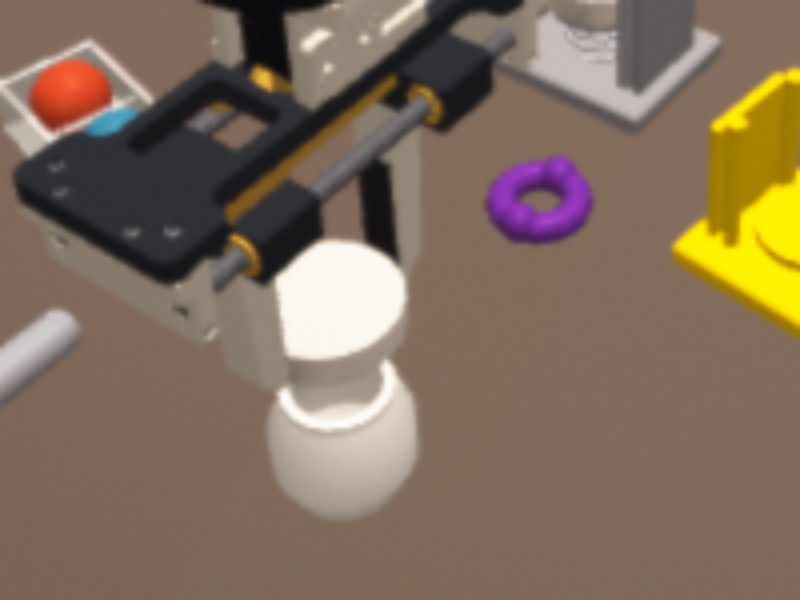

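The lid at (340,300) sits centrally above the pot's rim at (340,395). I'll lower it 27.5 mm and then creep down, watching the force.

Emit:
move_arm:
  increments:
    - [0,0.003,-0.05,0]
    - [0,0.003,-0.1,0]
    - [0,0.003,-0.15,0]
    - [0,0.003,-0.2,0]
    - [0,0.003,-0.23,0]
    - [0,0.003,-0.23,0]
    - [0,0.003,-0.23,0]

```text
clock: 7.58
eef_pos: [541.5, 296.6, 71.7]
orientation: [-0.0, 0.178, 0.984, -0.0]
wrist_force: [0.1, -0.9, -1.7]
width: 59.3
grasp_force: 30.0
```

Emit:
move_arm:
  increments:
    - [0,0,-0.006,0]
    - [0,0,-0.006,0]
    - [0,0,-0.006,0]

```text
clock: 7.83
eef_pos: [541.9, 296.7, 71.5]
orientation: [0.0, 0.178, 0.984, 0.0]
wrist_force: [1.8, -0.1, -1.5]
width: 59.8
grasp_force: 30.0
```

Emit:
move_arm:
  increments:
    - [0,0,-0.006,0]
    - [0,0,-0.006,0]
    - [0,0,-0.006,0]

```text
clock: 8.08
eef_pos: [541.7, 296.6, 70.6]
orientation: [-0.0, 0.178, 0.984, -0.0]
wrist_force: [0.6, -0.3, -1.3]
width: 59.7
grasp_force: 30.0
```

Emit:
move_arm:
  increments:
    - [0,0,-0.006,0]
    - [0,0,-0.006,0]
    - [0,0,-0.006,0]

```text
clock: 8.33
eef_pos: [542.0, 296.7, 70.2]
orientation: [0.0, 0.178, 0.984, 0.0]
wrist_force: [0.7, -0.6, 0.5]
width: 59.5
grasp_force: 30.0
```

```bash
python3 - <<'E'
from rig import telemetry,vision
import cv2,numpy as np
from h import *
o=telemetry.get_obs();print(o["clock"],o["eef_pos"],o["wrist_force"])
f=vision.grab_frame("side");a=f["img"]
cv2.imwrite("pics/s4.png",cv2.resize(a[260:370,150:260],None,fx=5,fy=5)[:,:,::-1])
Q=cloud(f);m=(np.hypot(Q[...,0]-540,Q[...,1]-296)<22)&(Q[...,2]<85)&(Q[...,2]>62); print(np.median(Q[m][:,2]),m.sum())
E
```

```text
8.3333 [542.00023317 296.74190005  70.23894942] [ 0.70628611 -0.55912424  0.49448021]
69.49138099592966 478
```

View pics/s4.png

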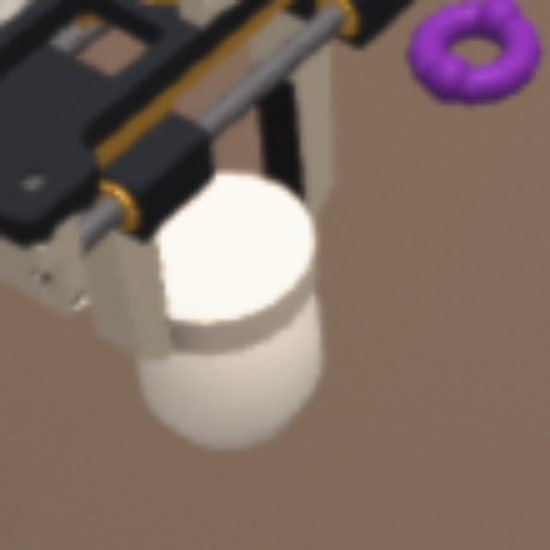

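The lid at (230,250) sits right over the pot. The force along z went from −1.4 to +0.5 N, so it is probably touching. One more small step will confirm.

Emit:
move_arm:
  increments:
    - [0,0,-0.006,0]
    - [0,0,-0.006,0]
    - [0,0,-0.006,0]

```text
clock: 8.63
eef_pos: [542.1, 296.8, 70.2]
orientation: [0.0, 0.178, 0.984, 0.0]
wrist_force: [-2.0, -1.7, 6.1]
width: 59.6
grasp_force: 30.0
```

Contact is confirmed at 6 N. I'll release and retreat.

Emit:
move_arm:
  increments:
    - [0,0,0.003,0]
    - [0,0,0.003,0]
    - [0,0,0.003,0]
    - [0,0,0.003,0]
    - [0,0,0.003,0]
    - [0,0,0.003,0]
    - [0,0,0.003,0]
    - [0,0,0.003,0]
    - [0,0,0.003,0]
    - [0,0,0.003,0]
  grip: 1

```text
clock: 9.47
eef_pos: [541.7, 296.7, 69.5]
orientation: [-0.0, 0.178, 0.984, 0.0]
wrist_force: [0.6, -0.1, -0.8]
width: 92.8
grasp_force: 0.0
```

Emit:
move_arm:
  increments:
    - [0,0,0.05,0]
    - [0,0,0.12,0]
    - [0,0,0.25,0]
    - [0,0,0.45,0]
    - [0,0,0.7,0]
    - [0,0,0.9,0]
    - [0,0,1,0]
    - [0,0,1,0]
    - [0,0,1,0]

```text
clock: 10.22
eef_pos: [542.1, 296.8, 190.1]
orientation: [0.001, 0.178, 0.984, 0.0]
wrist_force: [-0.7, 0.2, -0.7]
width: 92.8
grasp_force: 0.0
```

```bash
python3 - <<'E'
from rig import telemetry,vision
import cv2,numpy as np
from h import *
o=telemetry.get_obs();print(o["clock"],o["eef_pos"],o["wrist_force"],o["width"])
f=vision.grab_frame("side");a=f["img"]
cv2.imwrite("pics/s5.png",cv2.resize(a[180:370,130:330],None,fx=3,fy=3)[:,:,::-1])
Q=cloud(f);m=(np.hypot(Q[...,0]-542,Q[...,1]-296)<36)&(Q[...,2]<85)&(Q[...,2]>66)
p=Q[m];A=np.c_[p[:,:2]-[542,296],np.ones(len(p))];print(len(p),(p.min(0)+p.max(0))/2,np.ptp(p,axis=0),"plane",np.linalg.lstsq(A,p[:,2],rcond=None)[0])
m=(np.hypot(Q[...,0]-542,Q[...,1]-296)<36)&(Q[...,2]<40)&(Q[...,2]>15);p=Q[m];print("belly x",p[:,0].min(),p[:,0].max(),"ymax",p[:,1].max())
E
```

```text
10.2167 [542.14850838 296.81190196 190.05516642] [-0.6866292   0.16200173 -0.7290524 ] 92.84707236970102
967 [542.3005271  298.33024314  69.12980869] [59.14403018 60.10308348  6.21678187] plane [ 2.92568781e-03 -9.69477138e-03  6.94729530e+01]
belly x 513.2431070066837 568.7920635311709 ymax 326.5411508530994
```

View pics/s5.png

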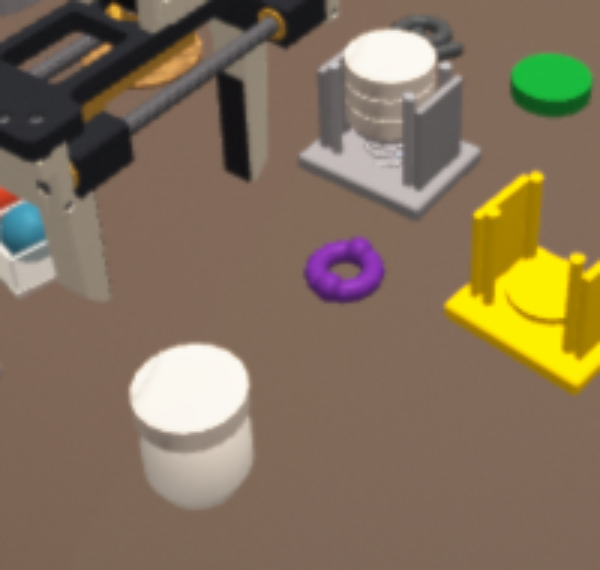

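The lid lies flat and centred on the pot at (190,395), the other three lids are in the caddy at (390,80), and the gripper is clear.

```bash
python3 -c "
from rig import order
print(order.hand_in())"
```

```text
the job is handed in; nothing more can be done
None
```

The top lid now lies flat and centred on the treat pot, the other three lids are in the caddy with the stack risen by one, and the job is handed in (about 10 s used; no verdict was returned).

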